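# Rotate the primer tins in the flow rack

### The arm

A 6-joint arm with a two-finger parallel gripper is mounted at the origin on the work surface. World frame = base frame: x ahead of the robot, y to its left, z up, the work surface at z = 0. Lengths are in m, angles in rad, forces in N, time in s.
With the tool pointing down it reaches from about 0.375 to 0.925 m from the base axis. Payload 5.7 kg.
Tool frame: the origin (TCP) lies midway between the tips of the shut fingers; the grasp point (between the pads) lies 19 mm behind it; x points along the fingers, y is the direction in which the jaws open and shut, and the axes are right-handed (so a half turn about x gives the same grasp; the last joint's range is limited). The gripper opens to 88 mm and grips with 3 to 60 N. Pads are 20 mm wide; open, the fingers measure 115 mm over their backs; the gripper's body (75 mm by 178 mm) begins 61 mm behind the grasp point.
Start: joints at [-1.344, 0.359, 1.51, -0, 1.272, -0.115], TCP at [0.201, -0.565, 0.223] pointing down, gripper open.
Joint ranges: [-2.97, 2.97], [-1.01, 2.36], [0.21, 2.38], [-0.96, 4.11], [0.2, 2.71], [-2.98, 2.98]. Speed limits (rad/s): [2.39, 2.39, 3.14, 3.14, 3.14, 3.14].

### API

Orientations are given as a 3x3 rotation matrix whose columns are the frame's x, y, z axes.
In Python, from workcell import arm, eyes, ticket gives the robot as it stands.
- The arm moves only by the shell command python3 -m inch 'ROWS' [FORCE]. ROWS is JSON, a list of rows, each a list of 3 entries, a list of its own where there are three numbers: the shift along the world's x, y, z in cm, then the turn, a rotation vector about the world's x, y, z in degrees, then the opening, from 0 (shut) to 1 (fully open). In form: [[[dx, dy, dz], [rx, ry, rz], jaw], ...]. A call has 1 to 10 rows; each row is the pose to reach, as a shift and turn from the pose commanded when the call began; what a row does not reach only later rows make up. A row lasts 1/8 s, in which the tool goes at most 62.5 mm and 10.7 degrees, less where a joint would pass 70% of its speed; a pose out of reach is approached as far as the arm can. A call with a gripper value outside its range is refused whole. The fingers move at their own pace and stop on an object; FORCE is the grip in N (left out, the last holds). Time passes only in rows, so rows that repeat a pose let the fingers close. It gives the time, the measured TCP pose, the force and the opening at its end, in the units of the state.
- arm.read_state(): the state, without advancing time (a new reading comes with each control period).
- eyes.get_image(name): name is "side" or "top" or "wrist"; returns a dict with "img" (384x512x3 uint8, red, green, blue), "mtx" (3x3 intrinsics, pixels), "k1" (the pictures are not rectified: a ray, as slopes to the right and down, at radius r is drawn at 1 + k1 r^2 times it, then the intrinsics apply), "pose" (4x4, takes a point from camera to world coordinates); the wrist camera has in their place "mount" (4x4, takes a point from camera to tool coordinates, whose origin is the TCP and whose axes are the tool frame's). Camera axes: x right, y up, looking along -z (the intrinsics and any distortion apply to the point x, -y, -z); pixel columns grow to the right and rows downward; lengths in m; the calibration is good to about 2 mm. A picture is of the moment at which its call begins: read the wrist's pose just before it. There is no depth.
- ticket.sign_off(): hands the job in, once; it reports no verdict.
The state is a dict: "time": time; "joint_pos": joint angles; "joint_vel": joint speeds; "joint_efforts": joint torques, N m; "ee_pos": TCP position; "eef_rot": TCP orientation; "wrist_force": force on the tool from outside, world axes, zero at the start; "torque": the same for the moment, N m; "finger_gap": finger opening in m.
Only numpy, scipy, OpenCV 4.12 (cv2) and the standard library are available. Lean on these libraries where they do the work, as an engineer would, in place of code of your own. Each camera call takes 0.05 s, during which the arm holds its last target.

### The job

Take the oldest tin of primer, the one at the low end of the sloping tin lane, and stand it upright on the floor of the drip tray, beside the brush. When the other tins have rolled down, load the new tin from the bench behind them at the high end, the same way round as they are (screw cap towards the low end), so that all three stand closed up in the lane. Set the tins down gently, do not drop or tip them, and leave the cartons and everything else where they are.

Things in the scene. Friction and masses are not known exactly. Their poses are not given: they have to be found in the camera images.
- tin_old_center (a point): The oldest tin: rectangular metal tin with a plain pale wrapper, 54 wide (x) x 98 long (y) x 100 tall, about 0.5 kg; black screw cap on top (31 across, 14 tall), 26 off-centre towards the tin's -y. Point: centre of the tin, 50 above its foot, z up. It stands first in the lane, against the end stop at the low end, leaning with the bed. Sizes in mm.
- tin_second_center (a point): The second tin in the lane, just like tin_old, touching it from behind: rectangular metal tin with a plain pale wrapper, 54 wide (x) x 98 long (y) x 100 tall, about 0.5 kg; black screw cap on top (31 across, 14 tall), 26 off-centre towards the tin's -y. Point: centre of the tin, 50 above its foot, z up. Sizes in mm.
- tin_third_center (a point): The third tin in the lane, at the high end, same as the others: rectangular metal tin with a plain pale wrapper, 54 wide (x) x 98 long (y) x 100 tall, about 0.5 kg; black screw cap on top (31 across, 14 tall), 26 off-centre towards the tin's -y. Point: centre of the tin, 50 above its foot, z up. Sizes in mm.
- tin_new_center (a point): The new tin, standing alone on the bench to the left or right of the rack, turned any way: rectangular metal tin with a plain pale wrapper, 54 wide (x) x 98 long (y) x 100 tall, about 0.5 kg; black screw cap on top (31 across, 14 tall), 26 off-centre towards the tin's -y. Point: centre of the tin, 50 above its foot, z up. Sizes in mm.
- tin_new_cap (a point): Top centre of the new tin's screw cap (26 from the tin's middle towards its -y end, 114 above its foot); axes as the tin's. Sizes in mm.
- rack: Bench-top flow rack: two lanes of steel rollers (20 across, 30 apart; free-turning under the tins), 350 long, side by side along its y, low end at -y. The lane nearer the robot holds tins, the other (centre line 112 further along x) 48 tall cartons. Roller tops are 70 above the bench at the low end, 105 at the high end. Origin on the bench under the middle of the tin lane. Sizes in mm.
- lane_front (a point): Point on the tin lane's centre line at the face of the end stop, level with the roller tops. Axes: x across the lane, towards the carton lane; y up the lane to its high end (rising 0.10 rad); z square to the bed. The straight guides are 68 apart and 18 high above the rollers, the end stop 28 high; the high end is open. Sizes in mm.
- lane_rear (a point): Same centre line at the lane's open high end, 350 from lane_front, same axes. What stands on the rollers rolls down by itself to the stop or the one ahead (at about 0.1 m/s; the queue moves up one tin in under 2 s). Three tins fill the lane: a fourth has room only after one is gone. Sizes in mm.
- tray_in (a point): Centre of the floor of the shallow steel drip tray (outside 224 along x, 160 along y, walls 3 thick and 16 high, floor 3 above the bench, fixed), left or right of the rack. A brush lies along x in its +y half; the -y half is clear for the tin: a good spot is 32 towards -y of this point, the tin's long side along the tray's x. z up. Sizes in mm.
- brush: Flat paint brush, 190 long, 46 wide, 16 thick, lying in the tray along the tray's x, about 50 to the +y side of its centre. Origin under its middle. Sizes in mm.
- can: Round can, 72 across, 105 tall, on the bench at the far left. Origin at the centre of its foot. Sizes in mm.
- cartridge: White sealant cartridge standing on end, 50 across, 222 tall with its nozzle, at the far right. Origin at the centre of its foot. Sizes in mm.
- offcut: Offcut of aluminium window profile, 150 x 50 x 55 tall, lying between robot and rack. Origin under its centre, x along it. Sizes in mm.
- cleat: L-shaped steel corner cleat, legs 85 long, 26 wide, 30 tall, lying between robot and rack. Origin under the middle of the square it spans. Sizes in mm.
- carton0: Cardboard carton 54 x 82 x 48 tall in the other lane (low end). Origin under its centre, y along the lane. Sizes in mm.
- carton1: Cardboard carton 54 x 82 x 48 tall in the other lane (middle). Origin under its centre, y along the lane. Sizes in mm.
- carton2: Cardboard carton 54 x 82 x 48 tall in the other lane (high end). Origin under its centre, y along the lane. Sizes in mm.
Things that resemble listed ones, but are neither listed nor needed, are in the scene too. Leave any orange or purple look-alike of the part that bears tin_old_center alone.

How it is judged:
By the outcome, as a careful person would: the job done as asked, in the order asked, and still so for the second after the job is handed in, with the robot touching nothing.
It also fails if it takes over 72 s, if anything falls off the work surface, if the arm or the gripper's body presses on something with over 40 N, if the wrist force passes 120 N, or if a joint passes its speed limit or range.

## Working session

There is one attempt and no reset: what is moved stays moved. The work goes in short steps, Python scripts to look and compute and a shell command to move; the robot and the scene stay as the last step left them, time stands still between calls to the robot, and variables do not carry over. Pictures are saved under pics/ and viewed, and the job is handed in when it is done.

```bash
ls; mkdir -p pics
cat > h.py <<'E'
import numpy as np, cv2
from workcell import arm, eyes, ticket
def snap(name, fn):
    st=arm.read_state(); d=eyes.get_image(name)
    cv2.imwrite('pics/'+fn+'.png', d['img'][:,:,::-1])
    if 'pose' in d: P=np.array(d['pose'])
    else:
        T=np.eye(4);T[:3,:3]=np.array(st['eef_rot']);T[:3,3]=st['ee_pos'];P=T@np.array(d['mount'])
    np.savez('pics/'+fn+'.npz',img=d['img'],mtx=np.array(d['mtx']),k1=d['k1'],P=P)
    return st
def load(fn): return dict(np.load('pics/'+fn+'.npz'))
def ray(v,px):
    px=np.atleast_2d(np.array(px,float)); K=v['mtx'];k=float(v['k1'])
    D=np.array([k,0,0,0,0.])
    n=cv2.undistortPoints(px[:,None,:],K,D)[:,0]
    d=np.c_[n[:,0],-n[:,1],-np.ones(len(n))]@v['P'][:3,:3].T
    return v['P'][:3,3],d/np.linalg.norm(d,axis=1,keepdims=True)
def onz(v,px,z):
    o,d=ray(v,px); t=(z-o[2])/d[:,2]; return o+t[:,None]*d
def proj(v,X):
    X=np.atleast_2d(X); c=(X-v['P'][:3,3])@v['P'][:3,:3]
    a=np.c_[c[:,0]/-c[:,2],-c[:,1]/-c[:,2]]
    r2=(a**2).sum(1,keepdims=True); a=a*(1+float(v['k1'])*r2); K=v['mtx']
    return np.c_[a[:,0]*K[0,0]+K[0,2],a[:,1]*K[1,1]+K[1,2]]
def tri(v1,p1,v2,p2):
    o1,d1=ray(v1,p1);o2,d2=ray(v2,p2);d1=d1[0];d2=d2[0]
    A=np.c_[d1,-d2];s=np.linalg.lstsq(A,o2-o1,rcond=None)[0]
    a=o1+s[0]*d1;b=o2+s[1]*d2
    return (a+b)/2,np.linalg.norm(a-b)
E
python3 - <<'E'
from h import *
for n in ['side','top','wrist']:
    st=snap(n,n+'0'); v=load(n+'0'); print(n,v['mtx'].round(1).tolist(),v['k1'],v['P'].round(3).tolist())
print(st)
E
```

```text
pics
side [[412.2, 0.0, 253.7], [0.0, 412.2, 183.6], [0.0, 0.0, 1.0]] -0.002858030657547141 [[-0.838, 0.406, -0.364, 0.079], [-0.545, -0.624, 0.56, 0.62], [0.0, 0.668, 0.744, 0.996], [0.0, 0.0, 0.0, 1.0]]
top [[406.6, 0.0, 254.3], [0.0, 406.6, 194.4], [0.0, 0.0, 1.0]] -0.11274276873935908 [[-0.026, 0.997, -0.072, 0.399], [-1.0, -0.026, -0.001, -0.037], [-0.003, 0.072, 0.997, 1.468], [0.0, 0.0, 0.0, 1.0]]
wrist [[345.0, 0.0, 259.0], [0.0, 345.0, 191.7], [0.0, 0.0, 1.0]] -0.09549299391192066 [[0.335, 0.908, 0.251, 0.27], [-0.942, 0.323, 0.087, -0.54], [-0.002, -0.266, 0.964, 0.383], [0.0, 0.0, 0.0, 1.0]]
{'time': 0.1, 'joint_pos': array([-1.34407572e+00,  3.59419881e-01,  1.51132380e+00,  3.61288896e-05,
        1.27250253e+00, -1.15103458e-01]), 'joint_vel': array([ 0.00063338, -0.00120531, -0.00272181,  0.00080092, -0.00122248,
        0.00085255]), 'joint_efforts': array([ 2.62991161e-04, -5.16353774e+01, -2.71407223e+01,  6.76370342e-02,
        2.76425178e-02, -3.57083366e-05]), 'ee_pos': array([ 0.20098585, -0.56467374,  0.22190161]), 'eef_rot': array([[-3.38042026e-04,  3.35195877e-01, -9.42148401e-01],
       [ 1.61900185e-03, -9.42147037e-01, -3.35195973e-01],
       [-9.99998632e-01, -1.63865033e-03, -2.24197452e-04]]), 'wrist_force': array([ 0.40406606, -0.02344935,  0.32741981]), 'torque': array([-0.00072249,  0.00635237,  0.00384817]), 'finger_gap': 0.08800150402952396}
```

View pics/side0.png

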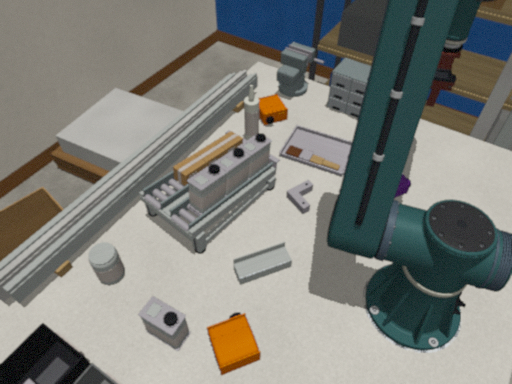

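View pics/top0.png

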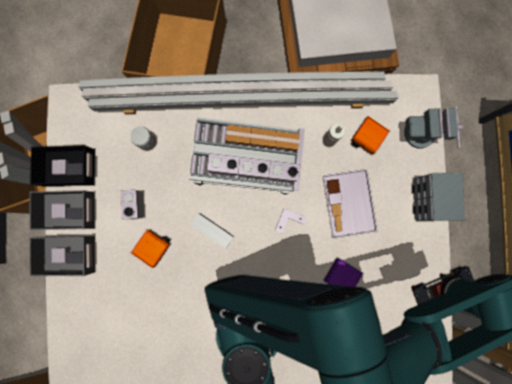

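View pics/wrist0.png

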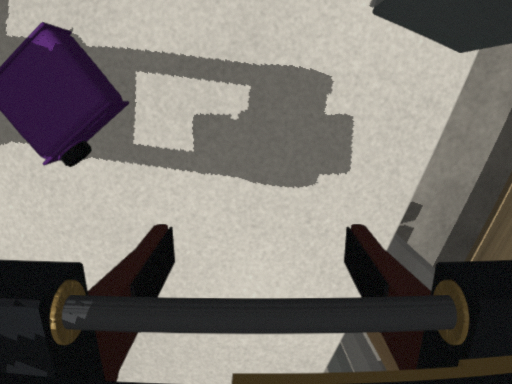

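The top view shows the rack around (247,155), with caps at (232,163), (263,168) and (292,170). The tray is at (349,203) with the brush on its left, and the new tin is at (130,204). The look-alikes are orange at (370,135) and (150,248), and purple at (343,272). Next I'll enlarge the crops and measure.

Run:
```python
from h import *
v=load('top0')['img'][:,:,::-1]
a=cv2.resize(v[110:250,185:385],None,fx=4,fy=4,interpolation=cv2.INTER_CUBIC)
cv2.imwrite('pics/t_c1.png',a)
cv2.imwrite('pics/t_c2.png',cv2.resize(v[180:230,110:160],None,fx=10,fy=10,interpolation=cv2.INTER_CUBIC))
v=load('side0')['img'][:,:,::-1]
cv2.imwrite('pics/s_c1.png',cv2.resize(v[100:250,135:360],None,fx=3.5,fy=3.5,interpolation=cv2.INTER_CUBIC))
cv2.imwrite('pics/s_c2.png',cv2.resize(v[290:360,130:200],None,fx=8,fy=8,interpolation=cv2.INTER_CUBIC))
```

```text
(no output)
```

View pics/t_c1.png

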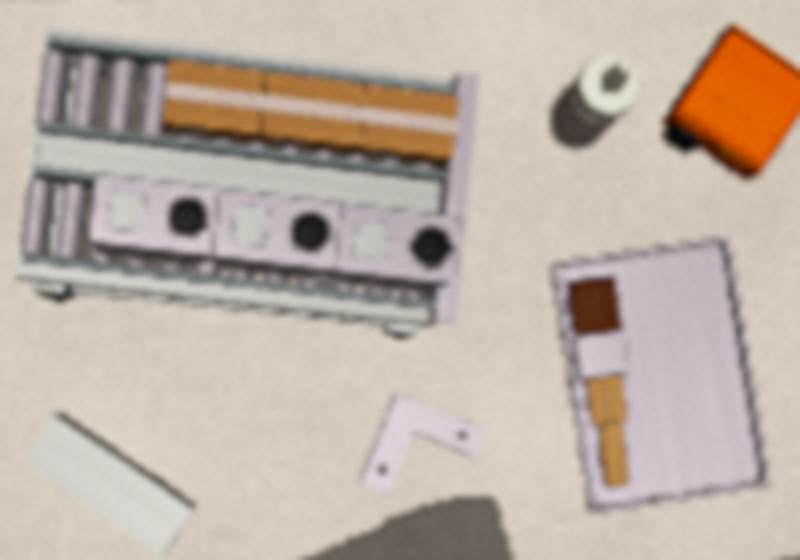

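View pics/t_c2.png

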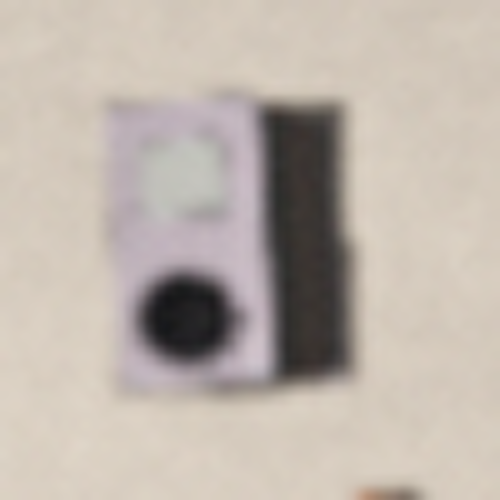

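View pics/s_c1.png

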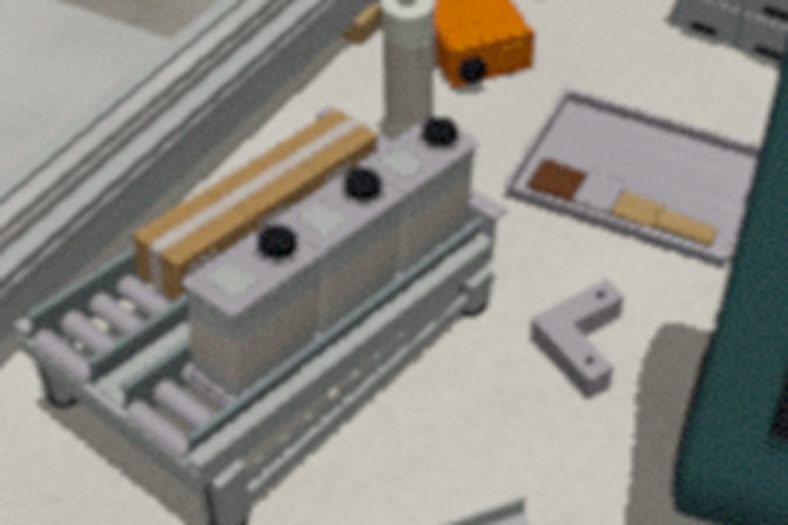

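View pics/s_c2.png

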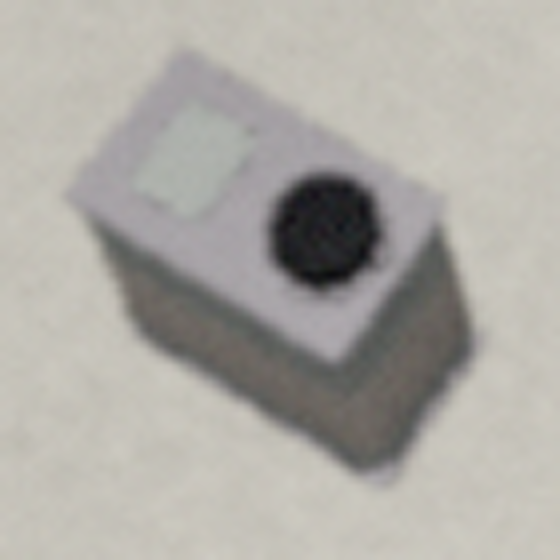

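The crops show the three tins closed up against the stop, caps towards the low end, and the tray clear on its right half. I'll triangulate the caps, the new tin and the tray.

Run:
```python
from h import *
T=load('top0');S=load('side0')
def caps(v,boxes):
    g=v['img'].max(2); out=[]
    for x0,y0,x1,y1 in boxes:
        m=(g[y0:y1,x0:x1]<75).astype(np.uint8)
        n,l,st,c=cv2.connectedComponentsWithStats(m)
        # weighted by darkness
        k=1+np.argmax(st[1:,4]); w=np.clip(150-g[y0:y1,x0:x1].astype(float),0,100)*cv2.dilate((l==k).astype(np.uint8),np.ones((3,3)))
        yy,xx=np.mgrid[y0:y1,x0:x1]; out.append([(w*xx).sum()/w.sum(),(w*yy).sum()/w.sum()]); print(st[k],out[-1])
    return out
tb=[(225,156,240,172),(255,160,271,176),(284,164,300,178),(121,204,136,220)]
sb=[(204,160,224,178),(229,143,248,161),(252,130,271,145),(160,310,182,330)]
ct=caps(T,tb);cs=caps(S,sb)
for a,b in zip(ct,cs): 
    X,e=tri(T,a,S,b); print('cap',X.round(4),round(e,4))
# tin top corners (crop coords)
def tc(p): return [185+p[0]/4-.375,110+p[1]/4-.375]
def t2(p): return [110+p[0]/10-.45,180+p[1]/10-.45]
def sc(p): return [135+p[0]/3.5-.36,100+p[1]/3.5-.36]
def s2(p): return [130+p[0]/8-.44,290+p[1]/8-.44]
print('newtin top corners top',onz(T,[t2(p) for p in [(105,103),(252,100),(272,380),(122,388)]],.1).round(4).tolist())
print('side',onz(S,[s2(p) for p in [(185,45),(440,205),(340,362),(70,195)]],.1).round(4).tolist())
print('tray top rim',onz(T,[tc(p) for p in [(553,265),(724,238),(766,482),(592,508)]],.016).round(4).tolist())
print('tray side',onz(S,[sc(p) for p in [(570,93),(510,190),(725,262)]],.016).round(4).tolist())
print('brush top',onz(T,[tc(p) for p in [(570,284),(614,278),(602,486),(627,484)]],.019).round(4).tolist())
```

```text
[ 3  4  8  8 56] [np.float64(231.4985391357835), np.float64(163.76503152391203)]
[ 4  4  8  8 55] [np.float64(262.1448988900715), np.float64(167.4728599665501)]
[ 4  3  9  9 60] [np.float64(292.3536776212833), np.float64(171.20941812491108)]
[ 4  4  8  8 50] [np.float64(128.23472668810288), np.float64(211.34051446945338)]
[ 5  5 11  9 81] [np.float64(213.55292099687216), np.float64(168.84915750176572)]
[ 5  5 10  9 75] [np.float64(237.99548775247098), np.float64(152.19585302965191)]
[ 4  4 10  8 65] [np.float64(259.99819494584835), np.float64(137.5300412583806)]
[  4   2  13  14 140] [np.float64(170.171104567383), np.float64(318.54839922310634)]
cap [0.5896 0.0336 0.1973] 0.0003
cap [ 0.5765 -0.0629  0.1885] 0.0003
cap [ 0.5637 -0.1593  0.1779] 0.0002
cap [0.4509 0.3933 0.1042] 0.0008
newtin top corners top [[0.5256, 0.4233, 0.1], [0.5252, 0.3718, 0.1], [0.4296, 0.3655, 0.1], [0.428, 0.4177, 0.1]]
side [[0.5243, 0.3709, 0.1], [0.4301, 0.3682, 0.1], [0.4243, 0.4182, 0.1], [0.5202, 0.4233, 0.1]]
tray top rim [[0.5647, -0.2844, 0.016], [0.5856, -0.4417, 0.016], [0.3641, -0.4702, 0.016], [0.3458, -0.3114, 0.016]]
tray side [[0.5781, -0.4403, 0.016], [0.5566, -0.2809, 0.016], [0.3397, -0.3071, 0.016]]
brush top [[0.5468, -0.2986, 0.019], [0.5512, -0.3387, 0.019], [0.3652, -0.3205, 0.019], [0.3663, -0.3431, 0.019]]
```

Run:
```python
from h import *
T=load('top0');S=load('side0')
print('cartridge', onz(T,[[185+614/4,110+80/4]],.222), tri(T,[185+614/4-.4,110+78/4-.4],S,[135+405/3.5-.4,100-52/3.5]))
print('bottom top-view',onz(T,[[185+572/4,110+130/4]],.0))
from scipy.spatial.transform import Rotation as R
yh=np.array([.0259,.1929,0]);yh/=np.linalg.norm(yh);u=np.cross(yh,[0,0,1])
a=.1;y=np.cos(a)*yh+np.sin(a)*np.array([0,0,1]);n=np.cross(u,y)
F=np.array([.562,-.1716,.070]);print('u,y,n',u,y,n,np.degrees(np.arctan2(u[1],u[0])))
s=arm.read_state();Rc=s['eef_rot'];p=s['ee_pos']
Rt=np.c_[-n,u,np.cross(-n,u)]
print('rotvec deg',np.degrees(R.from_matrix(Rt@Rc.T).as_rotvec()))
for up in(.12,0): print('tcp',F+.049*y+(.072-.019+up)*n,'shift cm',100*(F+.049*y+(.053+up)*n-p))
```

```text
cartridge [[ 0.68449579 -0.30459757  0.222     ]] (array([ 0.68712991, -0.29983108,  0.23317545]), np.float64(0.005257808567316045))
bottom top-view [[ 0.68940838 -0.31116499  0.        ]]
u,y,n [ 0.99110633 -0.13307234  0.        ] [0.13240753 0.98615492 0.09983342] [-0.01328507 -0.09894553  0.99500417] -7.647167240981648
rotvec deg [ 4.61888109 -3.85639067 62.71238195]
tcp [ 0.56618965 -0.14039599  0.24702756] shift cm [36.52322088 42.43939583  2.50428501]
tcp [ 0.56778386 -0.12852252  0.12762706] shift cm [36.68264168 43.6267422  -9.43576497]
```

```bash
python3 -m inch '[[[2,3,3],[0,0,8],1],[[6,7,6],[0,0,18],1],[[11,13,8],[0,0,28],1],[[16,19,8],[0,0,38],1],[[21,25,8],[0,0,48],1],[[26,31,7],[2,-2,58],1],[[31,37,5],[4.6,-3.9,62.7],1],[[36.5,42.5,2.5],[4.6,-3.9,62.7],1],[[36.5,42.5,2.5],[4.6,-3.9,62.7],1],[[36.5,42.5,2.5],[4.6,-3.9,62.7],1]]'
python3 - <<'E'
from h import *
s=snap('wrist','w1'); snap('top','t1');print(s['ee_pos'],s['eef_rot'].round(3).tolist())
E
```

```text
time: 1.4
ee_pos: [0.5671, -0.1378, 0.2466]
eef_rot: [[0.014, 0.991, -0.131], [0.1, -0.132, -0.986], [-0.995, 0.001, -0.101]]
wrist_force: [0.6, -0.5, 0.8]
finger_gap: 0.0878
[ 0.56710618 -0.13779413  0.24655927] [[0.014, 0.991, -0.131], [0.1, -0.132, -0.986], [-0.995, 0.001, -0.101]]
```

View pics/w1.png

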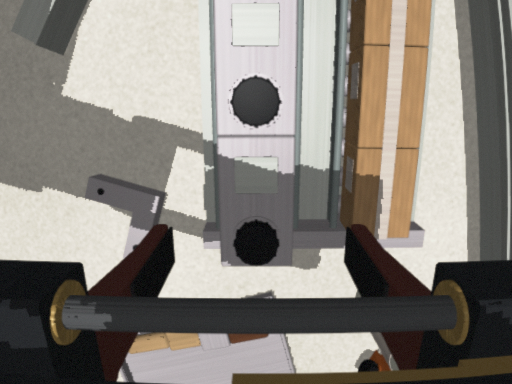

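View pics/t1.png

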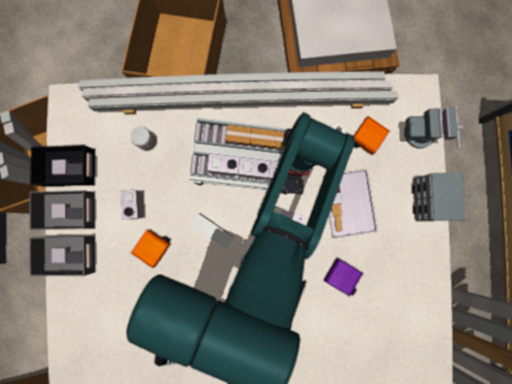

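The wrist view shows the old tin at columns 219–295, centred between the fingers (about 259) and squarely aligned, with its cap at (256,241). The seam to the second tin is at row 135. I'll check this numerically against my model.

Run:
```python
from h import *
W=load('w1')
u=np.array([.9911,-.13307,0]);y=np.array([.1324,.98615,.09983]);n=np.cross(u,y);F=np.array([.562,-.1716,.070])
L=lambda a,b,c:F+a*u+b*y+c*n
def onbed(px,h):
    o,d=ray(W,px);t=((F+h*n-o)@n)/(d@n);X=o+t[:,None]*d-F
    return np.c_[X@u,X@y]*1000
print('seam L/R, tin1 front L/R, (top plane)',onbed([(219,135.5),(295,135.5),(221,265),(293,265)],.1).round(1).tolist())
print('caps',onbed([(256,102),(256,241)],.114).round(1).tolist())
print('stop face top', onbed([(207,226),(215,248)],.028).round(1).tolist())
```

```text
seam L/R, tin1 front L/R, (top plane) [[-26.3, 100.1], [25.0, 100.1], [-27.7, 3.7], [26.3, 3.7]]
caps [[-1.2, 122.3], [-1.3, 29.4]]
stop face top [[-48.4, 7.2], [-41.6, -15.5]]
```

The model agrees to within about 2 mm, so I'll descend along the bed normal and grip.

```bash
python3 -m inch '[[[0,0.4,-4],[0,0,0],1],[[0,0.8,-8],[0,0,0],1],[[0.1,1.1,-11],[0,0,0],1],[[0.1,1.1,-11.9],[0,0,0],1],[[0.1,1.1,-11.9],[0,0,0],1],[[0.1,1.1,-11.9],[0,0,0],0.4],[[0.1,1.1,-11.9],[0,0,0],0.4],[[0.1,1.1,-11.9],[0,0,0],0.4],[[0.1,1.1,-11.9],[0,0,0],0.4],[[0.1,1.1,-11.9],[0,0,0],0.4]]' 30
python3 - <<'E'
from h import *
s=snap('wrist','w2');print(s['time'],s['ee_pos'],s['finger_gap'],s['wrist_force'])
E
```

```text
time: 2.75
ee_pos: [0.5667, -0.1292, 0.1289]
eef_rot: [[0.015, 0.991, -0.132], [0.099, -0.133, -0.986], [-0.995, 0.002, -0.1]]
wrist_force: [-1.8, -0.3, 4.9]
finger_gap: 0.0545
2.75 [ 0.56671735 -0.12923856  0.12894425] 0.05453733204812697 [-1.80511174 -0.32011439  4.91970828]
```

View pics/w2.png

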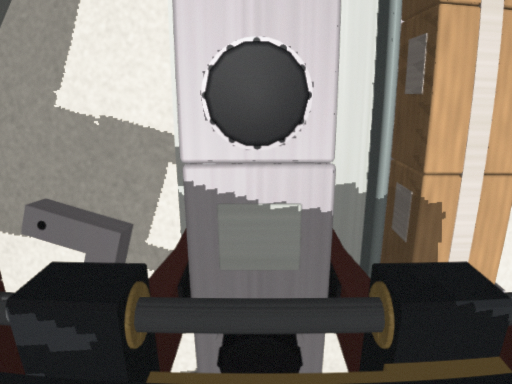

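The tin is held at a 54.5 mm gap with the seam still closed at row 162. I'll lift square to the bed first, then up and away towards -y.

```bash
python3 -m inch '[[[0,-0.1,1],[0,0,0],0.4],[[0,-0.3,2.5],[0,0,0],0.4],[[-0.1,-0.5,5],[0,0,0],0.4],[[-0.3,-2,8],[0,0,0],0.4],[[-0.8,-5,12],[0,0,0],0.4],[[-1.4,-8,15],[0,0,0],0.4],[[-2,-11,17],[0,0,0],0.4],[[-2,-11,17],[0,0,0],0.4],[[-2,-11,17],[0,0,0],0.4],[[-2,-11,17],[0,0,0],0.4]]'
python3 - <<'E'
from h import *
s=snap('side','s3');snap('wrist','w3');print(s['time'],s['ee_pos'],s['finger_gap'],s['wrist_force'])
E
```

```text
time: 4.05
ee_pos: [0.5466, -0.238, 0.2978]
eef_rot: [[0.014, 0.991, -0.132], [0.1, -0.133, -0.986], [-0.995, 0.0, -0.101]]
wrist_force: [-0.1, 0.3, -4.5]
finger_gap: 0.0541
4.05 [ 0.54664688 -0.23801646  0.29777512] 0.0541230129052936 [-0.05217908  0.34330985 -4.49903264]
```

View pics/s3.png

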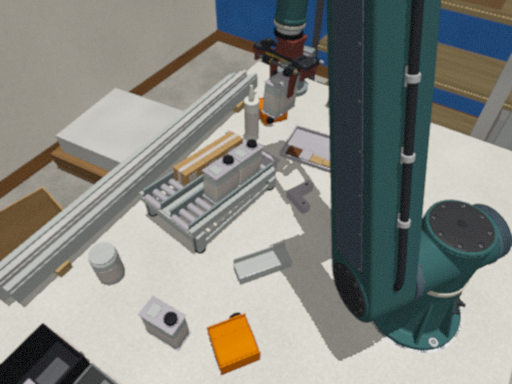

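View pics/w3.png

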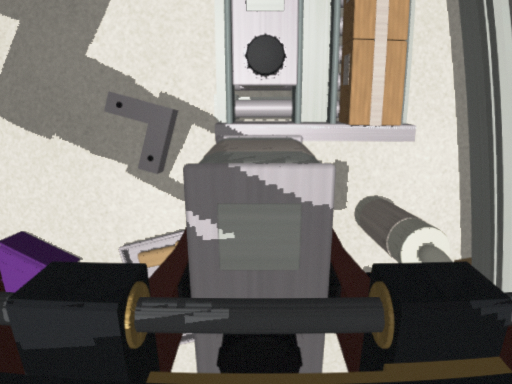

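The tin came away cleanly and hangs square in the jaws, with about 4.5 N of weight showing. The other two tins are rolling down. Next I'll work out the pose over the tray.

```bash
cat > go.py <<'E'
import sys
from h import *
from scipy.spatial.transform import Rotation as R
def go(p,ang,tilt=None):
    "shift cm & rotvec deg from current pose to tool down with jaw angle ang deg"
    s=arm.read_state();c,si=np.cos(np.radians(ang)),np.sin(np.radians(ang))
    j=np.array([c,si,0]);x=np.array([0,0,-1.])
    if tilt is not None: x=-tilt
    Rt=np.c_[x,j,np.cross(x,j)]
    print('shift',(100*(np.array(p)-s['ee_pos'])).round(2),'rv',np.degrees(R.from_matrix(Rt@s['eef_rot'].T).as_rotvec()).round(2))
E
python3 - <<'E'
from go import *
go([.467,-.407,.20],-82.9)
# intermediate untilt only
go([.467,-.407,.0575],-7.65)
E
```

```text
shift [ -7.98 -16.88  -9.79] rv [ -4.35   4.45 -75.22]
shift [ -7.98 -16.88 -24.04] rv [-5.73  0.81 -0.04]
```

```bash
python3 -m inch '[[[-1,-2,0],[-0.5,0.5,-8],0.4],[[-2,-4,0],[-1,1,-17],0.4],[[-3,-6.5,0],[-1.6,1.6,-27],0.4],[[-4.5,-9,0],[-2.1,2.1,-36],0.4],[[-5.5,-11.5,0],[-2.7,2.7,-46],0.4],[[-6.5,-14,-2],[-3.2,3.3,-55],0.4],[[-7.5,-16,-5],[-3.8,3.8,-65],0.4],[[-8,-16.9,-8],[-4.35,4.45,-75.2],0.4],[[-8,-16.9,-9.8],[-4.35,4.45,-75.2],0.4],[[-8,-16.9,-9.8],[-4.35,4.45,-75.2],0.4]]'
python3 - <<'E'
from go import *
s=snap('side','s4');snap('wrist','w4');snap('top','t4');print(s['finger_gap'],s['wrist_force'])
go([.467,-.407,.0575],-82.9)
E
```

```text
time: 5.4
ee_pos: [0.4662, -0.4066, 0.1985]
eef_rot: [[-0.004, 0.124, -0.992], [0.002, -0.992, -0.124], [-1.0, -0.003, 0.003]]
wrist_force: [-1.0, 0.4, -6.7]
finger_gap: 0.0541
0.05406103622955889 [-1.04498821  0.43623038 -6.66843663]
shift [ -0.08   0.14 -14.4 ] rv [ 0.14  0.02 -0.01]
```

View pics/s4.png

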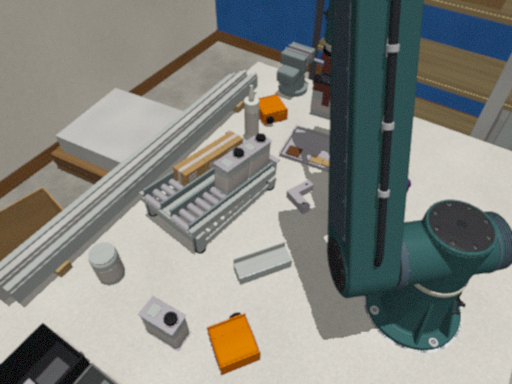

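View pics/w4.png

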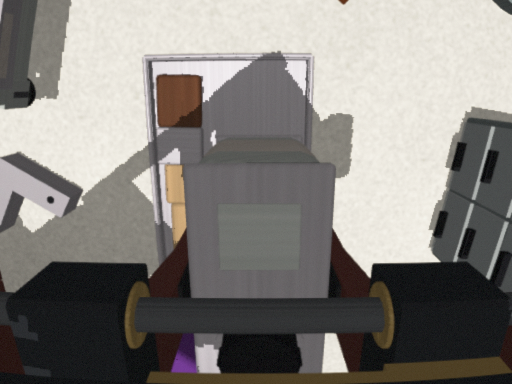

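The wrist view shows the tray's far rim corners at about (145,57) and (312,56), with the brush on the left. The tin is over the clear half and aligned, so I'll check the rim positions.

Run:
```python
from h import *
W=load('w4')
X=onz(W,[(145.5,56),(312,56),(312,130),(152,180)],.016);print(X.round(4).tolist())
tx=np.array([np.cos(.125),np.sin(.125)]);ty=np.array([-tx[1],tx[0]])
m=(X[0,:2]+X[1,:2])/2; print('far mid',m,'edge ang',np.degrees(np.arctan2(*(X[0,:2]-X[1,:2])[::-1]))-90,'width',np.linalg.norm(X[0,:2]-X[1,:2]))
print('centre',m-.112*tx,'spot',m-.112*tx-.032*ty)
```

```text
[[0.565, -0.2844, 0.016], [0.5836, -0.4426, 0.016], [0.5141, -0.4536, 0.016], [0.4432, -0.2973, 0.016]]
far mid [ 0.57431988 -0.36350913] edge ang 6.695572569425735 width 0.1592979659770337
centre [ 0.46319374 -0.3774727 ] spot [ 0.46718334 -0.40922303]
```

```bash
python3 -m inch '[[[0,-0.1,-4],[0.1,0,0],0.4],[[0,-0.1,-8],[0.1,0,0],0.4],[[0,-0.1,-11],[0.1,0,0],0.4],[[0,-0.1,-12.5],[0.1,0,0],0.4],[[0,-0.1,-13.2],[0.1,0,0],0.4],[[0,-0.1,-13.5],[0.1,0,0],0.4],[[0,-0.1,-13.7],[0.1,0,0],0.4],[[0,-0.1,-13.7],[0.1,0,0],0.4],[[0,-0.1,-13.7],[0.1,0,0],0.4]]'; python3 -m inch '[[[0,0,-0.1],[0,0,0],0.4],[[0,0,-0.2],[0,0,0],0.4],[[0,0,-0.3],[0,0,0],0.4],[[0,0,-0.3],[0,0,0],0.4],[[0,0,-0.3],[0,0,0],0.4]]'
```

```text
time: 6.68
ee_pos: [0.4673, -0.4095, 0.0641]
eef_rot: [[-0.0, 0.123, -0.992], [-0.0, -0.992, -0.123], [-1.0, 0.0, 0.0]]
wrist_force: [-0.7, 0.5, -4.4]
finger_gap: 0.0537
time: 7.3
ee_pos: [0.4671, -0.4093, 0.0606]
eef_rot: [[-0.001, 0.123, -0.992], [0.0, -0.992, -0.123], [-1.0, -0.0, 0.001]]
wrist_force: [1.0, 0.5, -4.9]
finger_gap: 0.0539
```

```bash
python3 -m inch '[[[0,0,-0.1],[0,0,0],0.4],[[0,0,-0.15],[0,0,0],0.4],[[0,0,-0.2],[0,0,0],0.4],[[0,0,-0.2],[0,0,0],0.4]]'; python3 -m inch '[[[0,0,-0.05],[0,0,0],0.4],[[0,0,-0.1],[0,0,0],0.4],[[0,0,-0.1],[0,0,0],0.4],[[0,0,-0.1],[0,0,0],0.4]]'
```

```text
time: 7.8
ee_pos: [0.4671, -0.4092, 0.0586]
eef_rot: [[-0.001, 0.123, -0.992], [0.0, -0.992, -0.123], [-1.0, -0.0, 0.001]]
wrist_force: [0.0, -0.2, -6.0]
finger_gap: 0.0538
time: 8.3
ee_pos: [0.4671, -0.4093, 0.0578]
eef_rot: [[-0.001, 0.123, -0.992], [0.0, -0.992, -0.123], [-1.0, -0.0, 0.001]]
wrist_force: [-0.4, 0.5, -1.3]
finger_gap: 0.054
```

```bash
python3 -m inch '[[[0,0,-0.05],[0,0,0],0.4],[[0,0,-0.1],[0,0,0],0.4],[[0,0,-0.1],[0,0,0],0.4]]'
```

```text
time: 8.68
ee_pos: [0.4671, -0.4093, 0.0577]
eef_rot: [[-0.001, 0.123, -0.992], [-0.0, -0.992, -0.123], [-1.0, 0.0, 0.001]]
wrist_force: [-3.7, 2.9, 7.1]
finger_gap: 0.0538
```

The force went from -5 to +7 N, so the tin is on the tray floor. I'll release it and go straight up.

```bash
python3 -m inch '[[[0,0,-0.05],[0,0,0],0.4],[[0,0,-0.05],[0,0,0],0.75],[[0,0,-0.05],[0,0,0],1],[[0,0,-0.05],[0,0,0],1],[[0,0,-0.05],[0,0,0],1],[[0,0,3],[0,0,0],1],[[0,0,8],[0,0,0],1],[[0,0,14],[0,0,0],1],[[0,0,20],[0,0,0],1],[[0,0,22],[0,0,0],1]]'
python3 - <<'E'
from go import *
s=snap('wrist','w5');snap('side','s5')
go([.477,.394,.28],-87.5)
E
```

```text
time: 9.93
ee_pos: [0.4686, -0.4108, 0.2814]
eef_rot: [[0.004, 0.123, -0.992], [-0.005, -0.992, -0.123], [-1.0, 0.006, -0.004]]
wrist_force: [-0.2, -0.0, -0.1]
finger_gap: 0.088
shift [8.700e-01 8.046e+01 1.000e-02] rv [ 0.26  0.19 -4.58]
```

View pics/w5.png

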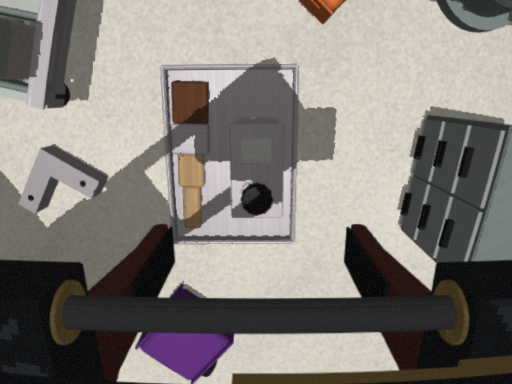

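The old tin stands upright in the tray beside the brush, with its cap at (257,198). Next I'll go across to hover over the new tin.

```bash
python3 -m inch '[[[0,4,1],[0,0,0],1],[[0,10,2],[0,0,0],1],[[0,16,3],[0,0,0],1],[[0,22,3],[0,0,0],1],[[0,28,3],[0,0,0],1],[[0,34,3],[0,0,0],1],[[0,40,3],[0,0,0],1],[[0,46,3],[0,0,0],1],[[0,52,3],[0,0,0],1],[[0,58,3],[0,0,0],1]]'
python3 - <<'E'
from go import *
snap('top','t6');snap('side','s6');go([.477,.394,.28],-87.5)
E
```

```text
time: 11.28
ee_pos: [0.4659, 0.1725, 0.3048]
eef_rot: [[-0.003, 0.123, -0.992], [-0.0, -0.992, -0.123], [-1.0, 0.0, 0.003]]
wrist_force: [0.2, -0.4, -0.4]
finger_gap: 0.0883
shift [ 1.14 21.82 -2.47] rv [-0.13 -0.2  -4.92]
```

View pics/t6.png

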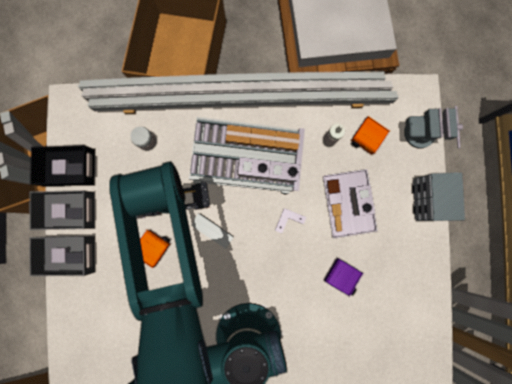

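View pics/s6.png

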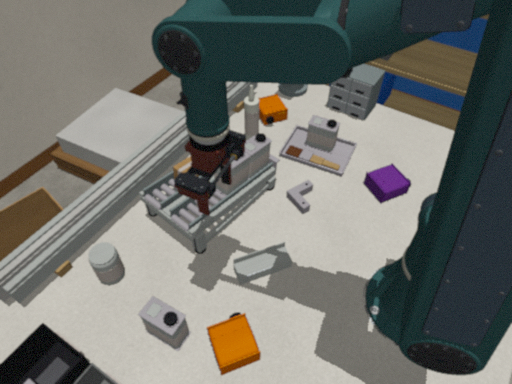

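The top view shows two tins closed up at the low end, with caps at (262,168) and (292,171). The old tin stands in the tray. I'll continue to the new tin.

```bash
python3 -m inch '[[[0.3,4,0],[0,0,-2],1],[[0.6,9,-0.5],[0,0,-4.9],1],[[1,15,-1.5],[0,0,-4.9],1],[[1.1,20,-2.5],[0,0,-4.9],1],[[1.1,21.8,-2.5],[-0.1,-0.2,-4.9],1],[[1.1,21.8,-2.5],[-0.1,-0.2,-4.9],1],[[1.1,21.8,-2.5],[-0.1,-0.2,-4.9],1]]'
python3 - <<'E'
from go import *
snap('wrist','w7');print(arm.read_state()['joint_pos'].round(2))
E
```

```text
time: 12.25
ee_pos: [0.4783, 0.387, 0.2816]
eef_rot: [[0.003, 0.037, -0.999], [-0.003, -0.999, -0.037], [-1.0, 0.003, -0.002]]
wrist_force: [-0.0, 0.3, 0.6]
finger_gap: 0.088
[ 0.57  0.34  1.4  -0.    1.41  2.1 ]
```

View pics/w7.png

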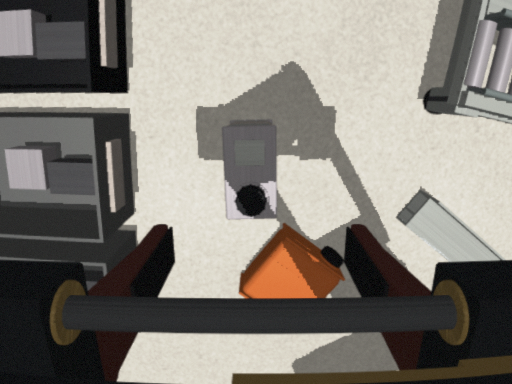

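The new tin's top is at about (223–277, 124–219) with the cap at (250,200). The orange tin's nearest corner is at (285,225).

Run:
```python
from h import *
W=load('w7');print(W['P'][:3,3])
c=cv2.resize(W['img'][105:235,200:300,::-1],None,fx=5,fy=5,interpolation=cv2.INTER_CUBIC);cv2.imwrite('pics/w7c.png',c)
print(onz(W,[(285,225)],.1))
```

```text
[0.55083736 0.39082164 0.44317236]
[[0.42144266 0.357763   0.1       ]]
```

View pics/w7c.png

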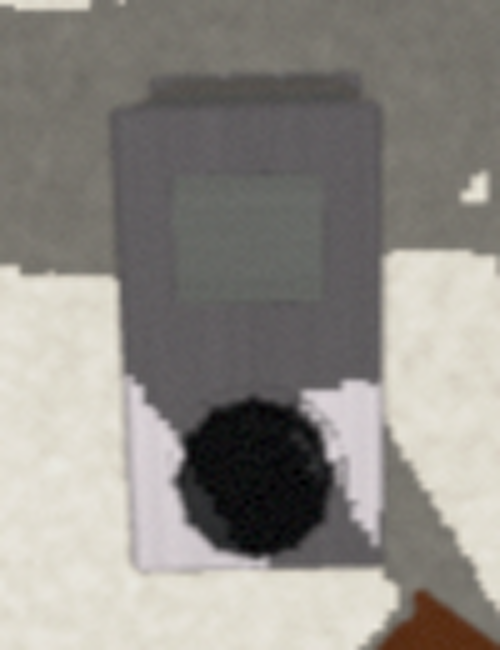

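Run:
```python
from go import *
W=load('w7')
f=lambda p:(200+p[0]/5-.4,105+p[1]/5-.4)
X=onz(W,[f(p) for p in [(112,105),(381,104),(382,568),(135,570)]],.1)[:,:2];print(X.round(4).tolist())
print('c',X.mean(0)); 
for a,b in((3,0),(2,1)): d=X[b]-X[a];print(np.degrees(np.arctan2(d[1],d[0])),np.linalg.norm(d))
for a,b in((0,1),(3,2)): d=X[b]-X[a];print(np.degrees(np.arctan2(d[1],d[0]))+90,np.linalg.norm(d))
cap=onz(W,[f((256,475))],.112);print('cap',cap)
c=X.mean(0);s=arm.read_state();print(s['ee_pos'])
go([c[0],c[1],.054],-88)
```

```text
[[0.5231, 0.4255], [0.5252, 0.3726], [0.4288, 0.3677], [0.4264, 0.4198]]
c [0.4758706 0.3964001]
3.413308448290958 0.09687830200245401
2.929408861798191 0.09656647316320112
2.237507821850315 0.05292712246878797
2.5657077726708906 0.05210612352298548
cap [[0.45183765 0.39472039 0.112     ]]
[0.478367   0.38696784 0.28187981]
shift [ -0.25   0.94 -22.79] rv [ 0.13  0.16 -0.09]
```

```bash
python3 -m inch '[[[-0.2,0.7,-5],[0,0.1,0.6],1],[[-0.2,0.8,-11],[0.1,0.1,0.6],1],[[-0.2,0.8,-17],[0.1,0.1,0.6],1],[[-0.2,0.8,-21.5],[0.1,0.1,0.6],1],[[-0.2,0.8,-22.8],[0.1,0.1,0.6],1],[[-0.2,0.8,-22.8],[0.1,0.1,0.6],1],[[-0.2,0.8,-22.8],[0.1,0.1,0.6],1]]'
python3 - <<'E'
from go import *
snap('wrist','w8');print(arm.read_state()['ee_pos'])
E
```

```text
time: 13.18
ee_pos: [0.4778, 0.3975, 0.0559]
eef_rot: [[0.004, 0.048, -0.999], [0.002, -0.999, -0.048], [-1.0, -0.002, -0.004]]
wrist_force: [0.1, -0.0, 0.6]
finger_gap: 0.088
[0.47772557 0.39757666 0.05593793]
```

View pics/w8.png

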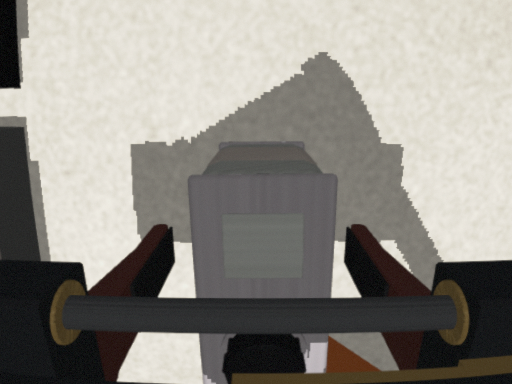

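The tin is centred at column 263 against the fingers' 259, and its back edge is at row 176 (it was 163 with the old tin). I'll shift about 4 mm in -x and 1.5 mm in -y, then grip.

```bash
python3 -m inch '[[[-0.4,-0.15,-0.1],[0,-0.2,0],1],[[-0.4,-0.15,-0.1],[0,-0.2,0],1],[[-0.4,-0.15,-0.1],[0,-0.2,0],0.4],[[-0.4,-0.15,-0.1],[0,-0.2,0],0.4],[[-0.4,-0.15,-0.1],[0,-0.2,0],0.4],[[-0.4,-0.15,-0.1],[0,-0.2,0],0.4],[[-0.4,-0.15,-0.1],[0,-0.2,0],0.4]]' 30; python3 -m inch '[[[0,0,1],[0,0,0],0.4],[[0,0,3],[0,0,0],0.4],[[0,0,7],[0,0,0],0.4],[[0,0,12],[0,0,0],0.4],[[0,0,17],[0,0,0],0.4],[[0,0,22],[0,0,0],0.4],[[0,0,24],[0,0,0],0.4],[[0,0,24],[0,0,0],0.4],[[0,0,24],[0,0,0],0.4]]'
python3 - <<'E'
from go import *
snap('wrist','w9');snap('top','t9');snap('side','s9')
E
```

```text
time: 14.1
ee_pos: [0.4721, 0.3953, 0.0525]
eef_rot: [[0.004, 0.048, -0.999], [0.0, -0.999, -0.048], [-1.0, 0.0, -0.004]]
wrist_force: [0.2, 0.9, -0.3]
finger_gap: 0.054
time: 15.22
ee_pos: [0.471, 0.3945, 0.291]
eef_rot: [[0.002, 0.048, -0.999], [-0.002, -0.999, -0.048], [-1.0, 0.002, -0.002]]
wrist_force: [-0.0, -0.4, -5.7]
finger_gap: 0.054
```

View pics/w9.png

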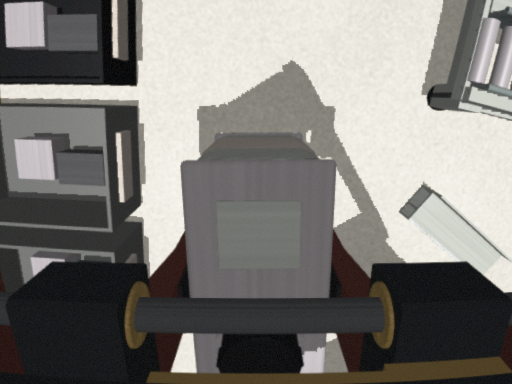

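View pics/s9.png

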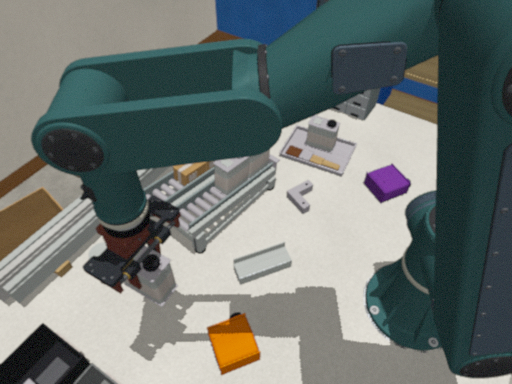

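The new tin is lifted and square. I'll check the lane's guides, for lateral centring, in the earlier views.

Run:
```python
from h import *
W=load('w3');cv2.imwrite('pics/w3c.png',cv2.resize(W['img'][0:150,200:350,::-1],None,fx=5,fy=4,interpolation=cv2.INTER_CUBIC))
W=load('t6');cv2.imwrite('pics/t6c.png',cv2.resize(W['img'][110:200,180:310,::-1],None,fx=6,fy=6,interpolation=cv2.INTER_CUBIC))
```

```text
(no output)
```

View pics/w3c.png

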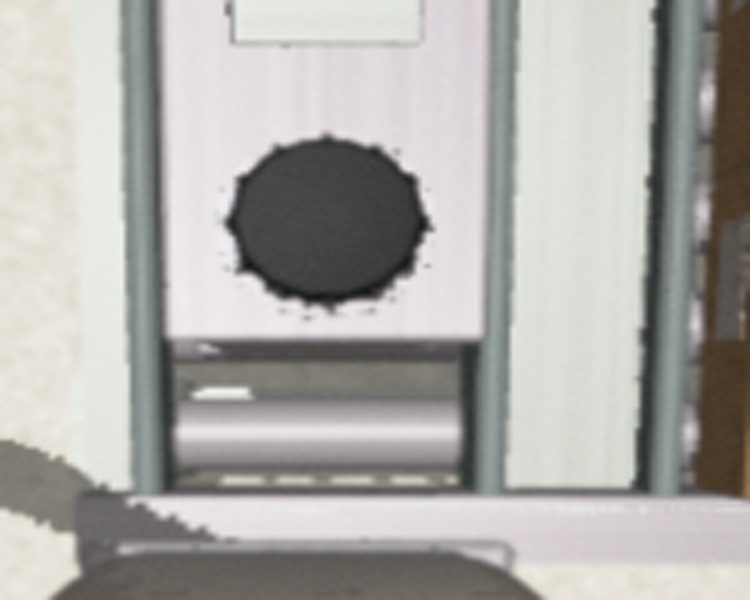

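View pics/t6c.png

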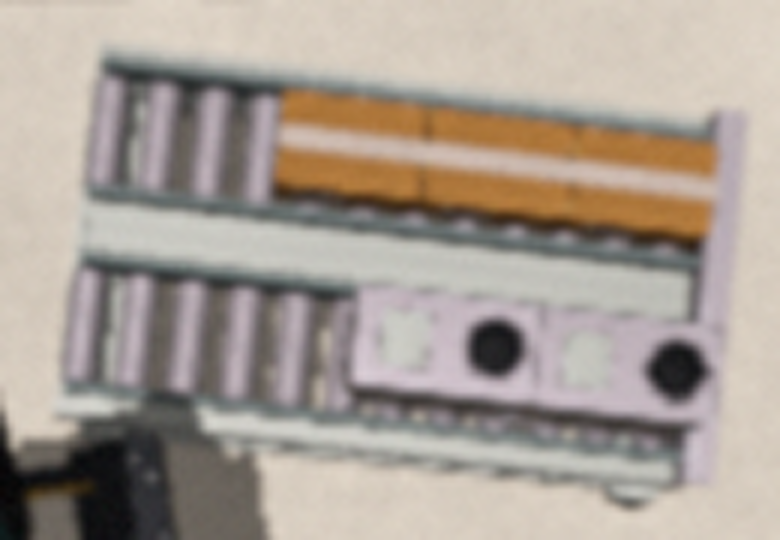

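Run:
```python
from h import *
u=np.array([.9911,-.13307,0]);y=np.array([.1324,.98615,.09983]);n=np.cross(u,y);F=np.array([.562,-.1716,.070])
def onbed(W,px,h):
    o,d=ray(W,px);t=((F+h*n-o)@n)/(d@n);X=o+t[:,None]*d-F
    return (np.c_[X@u,X@y]*1000).round(1).tolist()
f=lambda p:(200+p[0]/5-.4,p[1]/4-.4)
W=load('w3')
print('guides row440 L in/out, R in/out',onbed(W,[f(p) for p in [(163,440),(135,440),(475,440),(505,440)]],.018))
print('guides row20',onbed(W,[f(p) for p in [(155,20),(122,20),(493,20),(518,20)]],.018))
g=lambda p:(180+p[0]/6-.4,110+p[1]/6-.4)
T=load('t6')
print('top: far guide, near guide at rear',onbed(T,[g(p) for p in [(85,262),(75,386),(290,284),(280,404)]],.018))
print('tin2 rear edge top',onbed(T,[g(p) for p in [(362,286),(352,382)]],.1))
print('tin cap tops',onbed(T,[g(p) for p in [(496,347),(677,369)]],.113))
print('roller end rear', onbed(T,[g(p) for p in [(78,325),(142,330)]],0))
```

```text
guides row440 L in/out, R in/out [[-34.6, 16.0], [-40.6, 16.0], [32.1, 16.1], [38.5, 16.1]]
guides row20 [[-34.8, 121.5], [-41.5, 121.6], [33.7, 121.6], [38.8, 121.7]]
top: far guide, near guide at rear [[32.8, 346.4], [-37.2, 343.5], [34.2, 231.1], [-33.8, 229.0]]
tin2 rear edge top [[24.9, 194.3], [-26.6, 193.9]]
tin cap tops [[-0.7, 121.2], [-0.6, 24.1]]
roller end rear [[-0.6, 347.2], [0.8, 311.1]]
```

Run:
```python
from go import *
u=np.array([.9911,-.13307,0]);y=np.array([.1324,.98615,.09983]);n=np.cross(u,y);F=np.array([.562,-.1716,.070])
for up in (.08,0):
    p=F-.001*u+.256*y+(.0525+up)*n;print(p);go(p,-7.65,n)
```

```text
[0.59314312 0.06787772 0.22739288]
shift [ 12.2  -32.67  -6.33] rv [ 4.23 -4.43 79.51]
[0.59420587 0.07579304 0.14779355]
shift [ 12.3  -31.88 -14.29] rv [ 4.23 -4.43 79.51]
```

```bash
python3 -m inch '[[[1.5,-3,1],[0.4,-0.4,8],0.4],[[3,-7,1],[0.9,-1,17],0.4],[[5,-11,1],[1.4,-1.5,27],0.4],[[6.5,-15,1],[1.9,-2,36],0.4],[[8,-19,1],[2.4,-2.5,45],0.4],[[9.5,-23,0],[2.9,-3,54],0.4],[[11,-27,-1],[3.3,-3.5,63],0.4],[[12,-30,-3],[3.8,-4,72],0.4],[[12.2,-32.7,-5],[4.2,-4.4,79.5],0.4],[[12.2,-32.7,-6.3],[4.2,-4.4,79.5],0.4]]'; python3 -m inch '[[[0,0,0],[0,0,0],0.4],[[0,0,0],[0,0,0],0.4]]'
python3 - <<'E'
from go import *
u=np.array([.9911,-.13307,0]);y=np.array([.1324,.98615,.09983]);n=np.cross(u,y);F=np.array([.562,-.1716,.070])
snap('wrist','w10');snap('top','t10');s=snap('side','s10');print((s['ee_pos']-F)@np.c_[u,y,n])
go(F-.001*u+.256*y+(.0525)*n,-7.65,n)
E
```

```text
time: 16.62
ee_pos: [0.5935, 0.066, 0.2273]
eef_rot: [[0.009, 0.991, -0.135], [0.101, -0.136, -0.986], [-0.995, -0.005, -0.101]]
wrist_force: [0.9, 0.7, -4.9]
finger_gap: 0.0537
time: 16.88
ee_pos: [0.5942, 0.0692, 0.23]
eef_rot: [[0.012, 0.991, -0.132], [0.102, -0.133, -0.986], [-0.995, -0.001, -0.102]]
wrist_force: [-0.2, -0.4, -4.4]
finger_gap: 0.0542
[1.78643484e-04 2.57719732e-01 1.35454224e-01]
shift [-0.03  0.68 -8.27] rv [-0.14  0.   -0.04]
```

View pics/s10.png

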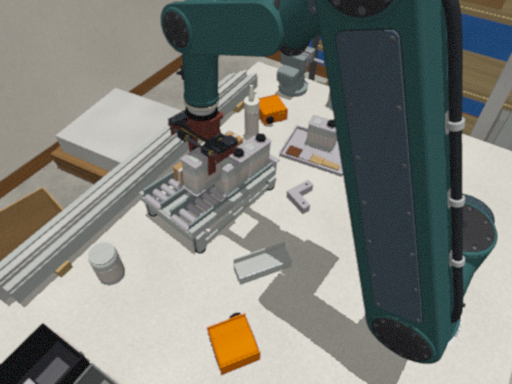

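View pics/w10.png

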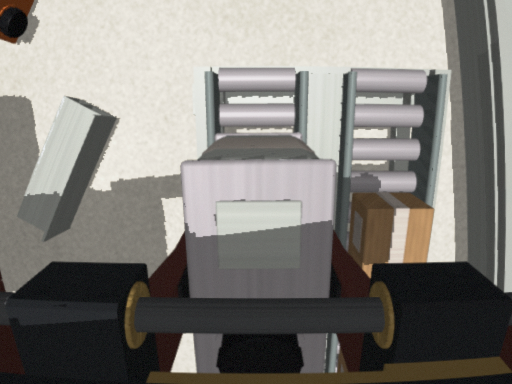

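The tin (centre column 259) lines up with the lane guides (212 to 304). I'll lower it along the bed normal.

```bash
python3 -m inch '[[[0,0.2,-3],[0,0,0],0.4],[[0,0.5,-5.5],[0,0,0],0.4],[[0,0.6,-7],[0,0,0],0.4],[[0,0.7,-7.6],[0,0,0],0.4],[[0,0.7,-7.6],[0,0,0],0.4],[[0,0.7,-7.6],[0,0,0],0.4]]'; python3 -m inch '[[[0,0,-0.1],[0,0,0],0.4],[[0,0,-0.2],[0,0,0],0.4],[[0,0,-0.3],[0,0,0],0.4],[[0,0,-0.3],[0,0,0],0.4]]'
```

```text
time: 17.77
ee_pos: [0.5949, 0.0752, 0.1546]
eef_rot: [[0.014, 0.991, -0.133], [0.101, -0.133, -0.986], [-0.995, 0.0, -0.102]]
wrist_force: [0.8, 0.2, -5.6]
finger_gap: 0.0542
time: 18.27
ee_pos: [0.594, 0.0752, 0.1506]
eef_rot: [[0.012, 0.991, -0.133], [0.101, -0.133, -0.986], [-0.995, -0.002, -0.102]]
wrist_force: [1.1, 0.4, -4.6]
finger_gap: 0.0539
```

```bash
python3 -m inch '[[[0,0,-0.1],[0,0,0],0.4],[[0,0,-0.2],[0,0,0],0.4],[[0,0,-0.2],[0,0,0],0.4],[[0,0,-0.2],[0,0,0],0.4]]'; python3 -m inch '[[[0,0,-0.05],[0,0,0],0.4],[[0,0,-0.1],[0,0,0],0.4],[[0,0,-0.1],[0,0,0],0.4]]'
```

```text
time: 18.77
ee_pos: [0.5941, 0.0752, 0.1486]
eef_rot: [[0.012, 0.991, -0.133], [0.101, -0.133, -0.986], [-0.995, -0.002, -0.102]]
wrist_force: [0.2, -0.5, -5.3]
finger_gap: 0.054
time: 19.15
ee_pos: [0.5941, 0.0752, 0.1477]
eef_rot: [[0.012, 0.991, -0.133], [0.101, -0.133, -0.986], [-0.995, -0.002, -0.102]]
wrist_force: [-0.7, 0.1, -3.9]
finger_gap: 0.054
```

```bash
python3 -m inch '[[[0,0,-0.05],[0,0,0],0.4],[[0,0,-0.1],[0,0,0],0.4],[[0,0,-0.1],[0,0,0],0.4]]'
```

```text
time: 19.52
ee_pos: [0.5942, 0.0752, 0.1476]
eef_rot: [[0.012, 0.991, -0.132], [0.102, -0.133, -0.986], [-0.995, -0.001, -0.102]]
wrist_force: [-2.7, -1.2, 5.2]
finger_gap: 0.0539
```

The force is now +5.2 N, so the tin is standing on the rollers. I'll release it, let it roll up to the others, then rise along the normal.

```bash
python3 -m inch '[[[0,0,0],[0,0,0],0.7],[[0,0,0],[0,0,0],1],[[0,0,0],[0,0,0],1],[[0,0,0],[0,0,0],1],[[0,0,0],[0,0,0],1],[[0,0,0],[0,0,0],1],[[0,-0.2,2],[0,0,0],1],[[-0.1,-0.6,6],[0,0,0],1],[[-0.2,-1.2,12],[0,0,0],1],[[-0.2,-1.4,14],[0,0,0],1]]'; python3 -m inch '[[[0,3,3],[0,0,0],1],[[-3,7,4],[0,0,0],1],[[-6,12,4],[0,0,0],1],[[-9,18,4],[0,0,0],1],[[-12,24,4],[0,0,0],1],[[-12,24,4],[0,0,0],1],[[-12,24,4],[0,0,0],1],[[-12,24,4],[0,0,0],1]]'
python3 - <<'E'
from h import *
s=snap('top','t11');snap('side','s11');snap('wrist','w11');print(s['time'],s['wrist_force'])
E
```

```text
time: 20.78
ee_pos: [0.594, 0.0609, 0.2908]
eef_rot: [[0.018, 0.991, -0.132], [0.101, -0.133, -0.986], [-0.995, 0.004, -0.102]]
wrist_force: [0.0, 0.5, -1.1]
finger_gap: 0.0879
time: 21.78
ee_pos: [0.473, 0.3, 0.3265]
eef_rot: [[0.012, 0.991, -0.134], [0.101, -0.134, -0.986], [-0.995, -0.001, -0.101]]
wrist_force: [-0.0, -0.3, 0.5]
finger_gap: 0.088
21.775 [-0.00968842 -0.29423344  0.52463828]
```

View pics/t11.png

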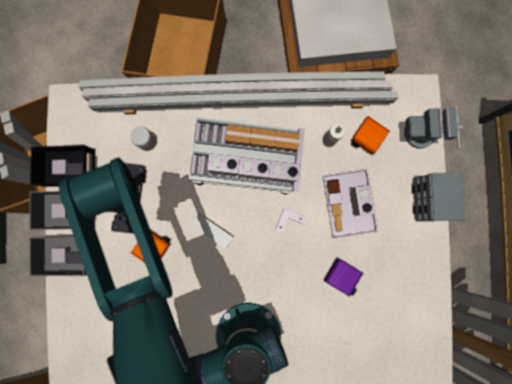

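View pics/s11.png

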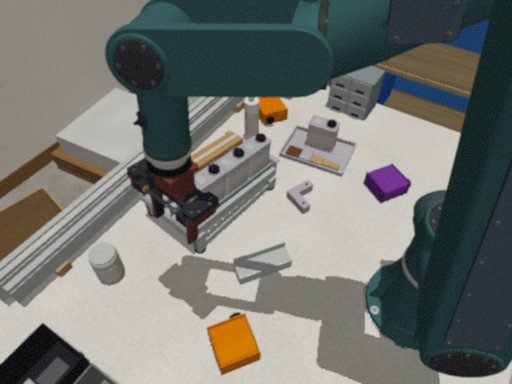

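The top view shows three caps in the lane, at about (232,163), (262,168) and (292,171). The old tin is in the tray, and the cartons and the rest look unmoved. I'll verify this numerically.

Run:
```python
from h import *
u=np.array([.9911,-.13307,0]);y=np.array([.1324,.98615,.09983]);n=np.cross(u,y);F=np.array([.562,-.1716,.070])
def caps(v,b):
    x0,y0,x1,y1=b;g=v['img'].max(2);m=(g[y0:y1,x0:x1]<75).astype(np.uint8)
    _,l,st,c=cv2.connectedComponentsWithStats(m);k=1+np.argmax(st[1:,4]);w=np.clip(150-g[y0:y1,x0:x1].astype(float),0,100)*cv2.dilate((l==k).astype(np.uint8),np.ones((3,3)))
    yy,xx=np.mgrid[y0:y1,x0:x1];return [(w*xx).sum()/w.sum(),(w*yy).sum()/w.sum()]
a,b,c=load('t0' if 0 else 'top0'),load('t6'),load('t11')
for nm,v in(('before',a),('rolled',b),('now',c)):
    for bx in [(225,156,240,172),(255,160,271,176),(284,164,300,178)]:
        try:
            p=caps(v,bx);o,d=ray(v,p);t=((F+.113*n-o)@n)/(d@n);X=(o+t[:,None]*d-F)[0]*1000;print(nm,np.round(p,1),(X@u).round(1),(X@y).round(1))
        except Exception as e: print(nm,'none')
d=cv2.absdiff(a['img'],c['img']).max(2);d[:,:]
# carton region and others: diff
for nm,(x0,y0,x1,y1) in dict(cartons=(195,118,305,155),can=(125,120,160,155),cartr=(322,118,350,150),cleat=(270,200,310,235),purple=(322,255,365,297),orange=(350,112,395,155),brush=(322,175,345,236)).items():
    print(nm,int((d[y0:y1,x0:x1]>60).sum()))
cv2.imwrite('pics/t11c.png',cv2.resize(c['img'][110:250,185:385,::-1],None,fx=4,fy=4,interpolation=cv2.INTER_CUBIC))
s=load('s11');cv2.imwrite('pics/s11c.png',cv2.resize(s['img'][100:250,160:360,::-1],None,fx=4,fy=4,interpolation=cv2.INTER_CUBIC))
```

```text
before [231.5 163.8] -0.8 219.0
before [262.1 167.5] -0.9 121.6
before [292.4 171.2] -1.0 24.3
rolled [233.4 158.7] 15.9 214.8
rolled [262.1 167.5] -0.9 121.6
rolled [292.4 171.2] -1.0 24.3
now [231.5 163.6] -0.5 219.1
now [262.1 167.5] -0.9 121.7
now [292.4 171.2] -1.1 24.2
cartons 0
can 0
cartr 0
cleat 9
purple 1321
orange 0
brush 0
```

View pics/t11c.png

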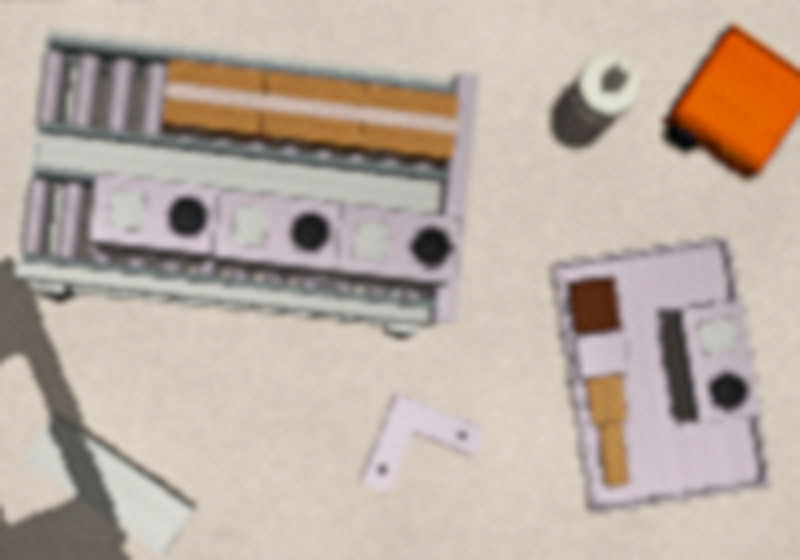

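View pics/s11c.png

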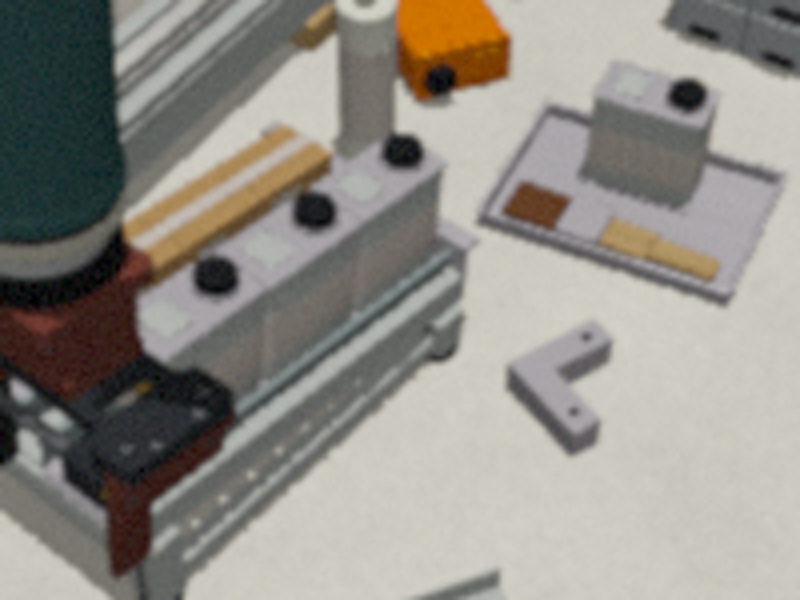

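All three caps in the lane are within 0.3 mm of their original slots. The only difference flagged is around the purple look-alike, which the arm partly covered in the first picture. I'll compare that area with an unobstructed earlier frame and hand in if it hasn't moved.

Run:
```python
from h import *
a,c=load('t1')['img'],load('t11')['img']
d=cv2.absdiff(a,c).max(2)[255:297,322:365];n=int((d>60).sum());print('purple diff',n)
if n<40: print(ticket.sign_off(), arm.read_state()['time'])
```

```text
purple diff 0
the job is handed in; nothing more can be done
the job is handed in; nothing more can be done
```

The job is done and handed in at about 22 s of the 72 s allowed.

- **Old tin:** I gripped it square to the sloping bed, lifted it out and stood it upright in the clear half of the drip tray, beside the brush. I released it only once the wrist force showed it was on the floor.
- **New tin:** After the other two had rolled down, I lowered the new tin into the high end of the lane with its cap towards the low end. It rolled up against the others.

**Last checks:**
- The three caps in the lane are within 0.3 mm of where the original three stood, so the tins are closed up.
- The old tin is upright in the tray, and the gripper is empty and clear of everything.
- The cartons, can, cartridge, brush and the look-alikes by the tray show no change between pictures. The cleat showed a 9-pixel difference, which I put down to moved shadow.
- The purple look-alike first showed a difference because the arm partly covered it in the first picture. Against a later clear picture the difference was zero.
- I checked the offcut and the orange tin near the new tin's place only by eye; the arm and its shadow partly cover them in the last top picture. Neither was touched as far as I could see.

No check failed.

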